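# Measure the slide tray with the spring rule and lock the reading

### The job

The red front rail of the slide tray has been re-set, so take its length with the blue retractable rule: hook the end of the rule's blade over the back of the grey far rail, back the case away against its spring, then lower its heel in front of the red rail and ease it up until it bears on the rail, keeping hold of it so that the spring never snaps the blade back, and without ramming either rail. Then press the red lock button fully down, once the heel has seated, and leave the rule lying level across both rails, locked and under tension. Do not disturb the cup, cartons and timer.

Things in the scene. Friction and masses are not known exactly. Their poses are not given: they have to be found in the camera images.
- rule: retractable rule, about 0.25 kg: blue case 80 x 30 x 58 mm (long, wide, high), steel heel under its rear end, yellow blade out of its front. x points from case to hook, z up. Origin under the middle of the case, level with the tips of heel and hook, on which it stands at first. Case: 40 mm either way in x, 7 to 65 mm above the origin. Blade: 20 mm wide, 2 mm thick, underside 16 mm above the origin
- rule_grip (a point): the place to grip the case, across its 30 mm width: mid plane, half-way along, 39 mm above the tips of heel and hook (32 mm above the case's underside)
- rule_hook (a point): tip of the blade's hook, on its inner face (which looks back to the case), 70 mm ahead of rule with the blade in; hook and heel then stand 102 mm apart, inner face to inner face. The hook is a steel plate 20 mm wide and 2.5 mm thick, hanging 16 mm below the blade's underside
- rule_heel (a point): tip of the heel, on its front face (which looks to the hook), 32 mm behind rule. The heel is 28 mm wide, 8 mm thick and hangs 7 mm below the case
- rule_button (a point): middle of the top of the red lock button (19 mm across) on top of the case, 12 mm ahead of rule, 75 mm above it when up
- rule_blade (a joint): how far the blade is drawn out, m: 0 in, 0.072 at its hard end stop. A spring draws it in with about 3 N when in, 45 N/m more as it comes out (6.4 N at the end)
- rule_lock (a joint): travel of the lock button, m: 0 up, about 0.004 fully down, where a brake pad inside meets the blade. It moves at about 4 to 5 N and stays where it is left; 7 to 9 N sets it firmly. It cannot be pulled up again
- tray: slide tray screwed to the worktop: flat aluminium plate 210 x 110 x 9 mm, origin under its centre, at the worktop; its x runs along the 210 mm from the front rail to the far rail, roughly away from the robot. Both rails stand across it, 80 mm wide in y
- far_rail: fixed grey far rail, 8 mm thick; same origin and axes as tray. Its back face, which the hook must catch, is at x = +0.085, its front face at x = +0.077, its top at z = 0.041. Clear space behind it
- rail_guide: guide of the red front rail; same origin and axes as tray. The rail (8 mm thick, top at z = 0.032, front faced with a 3 mm rubber pad, 4 N per mm) is clamped at a place not reported: its front face, where the heel bears, lies anywhere from x = -0.037 to -0.075. Seated, the case lies on this rail and the blade on or just above the far rail: rule is then level, 25 mm above tray
- specimen_cup_2: orange-lidded specimen cup, 66 mm across, 70 mm tall; origin at the centre of its underside; to be left alone
- film_carton: white and green carton, 72 x 111 x 62 mm; origin at the centre of its underside; to be left alone
- cover_slips: small white and red carton, 62 x 63 x 30 mm; origin at the centre of its underside; to be left alone
- bench_timer: white bench timer, 62 x 68 x 22 mm; origin at the centre of its underside; to be left alone
Mind the look-alikes: they are no part of the job. Several things have the shape of the rule; the one meant has the colours described above.

How it is judged:
On the way, in this order (a step that is already met when the one before it is completed fails the run):
1. the hook has caught the far rail and the blade is drawn out at least 15 mm, the lock still up (value of joint rule_blade above 0.015 m and contact force between rule and far_rail above 2 N and value of joint rule_lock below 0.0015 m and x of rule_hook in the frame of far_rail above 0.082 m), for 0.2 s.
2. the heel is down in front of the front rail and the spring holds the rule between both rails, let go by the fingers, the lock still up (z of rule_heel in the frame of tray below 0.0285 m and z of rule_hook in the frame of far_rail below 0.032 m and contact force between rule and rail_guide above 2.5 N and contact force between rule and far_rail above 2 N and x of rule_hook in the frame of far_rail between 0.082 and 0.089 m and value of joint rule_lock below 0.0015 m and contact force between the fingers and rule below 0.3 N), for 0.3 s.
At the end, for the whole second after the job is handed in: The rule lies level (within 0.06 rad) and at rest on both rails, its heel no more than 3.5 mm above its seated height and bearing on the front rail, its hook behind the far rail's back face (within 4 mm), both rails loaded by the spring (over 2 N), and the lock button is down (over 3.6 mm) (z of rule_heel in the frame of tray below 0.0285 m and z of rule_hook in the frame of far_rail below 0.032 m and contact force between rule and rail_guide above 2.5 N and contact force between rule and far_rail above 2 N and x of rule_hook in the frame of far_rail between 0.082 and 0.089 m and value of joint rule_lock above 0.0036 m and linear speed of rule below 0.01 m/s and angle between rule's own z axis and vertical below 0.06 rad); the robot touches nothing.
It fails at once if the front rail is struck or loaded by the rule with more than 20 N while the lock is up, or 32 N at any time (contact force between rule and rail_guide above 32 N or (contact force between rule and rail_guide above 20 N and value of joint rule_lock below 0.001 m)).
It fails at once if the far rail is struck or loaded by the rule with more than 20 N while the lock is up, or 32 N at any time (contact force between rule and far_rail above 32 N or (contact force between rule and far_rail above 20 N and value of joint rule_lock below 0.001 m)).
It fails at once if the spring snaps the drawn blade back into the case (faster than 0.08 m/s) (velocity of joint rule_blade below -0.08 m/s and value of joint rule_blade above 0.015 m).
It fails at once if the robot touches a rail with more than 10 N (contact force between any of the arm, the fingers and rail_guide above 10 N or contact force between any of the arm, the fingers and far_rail above 10 N).
It fails at once if the cup, a carton or the timer is moved by more than 15 mm (distance of any of specimen_cup_2, film_carton, cover_slips, bench_timer from where it was at the start of the episode above 0.015 m).
It also fails if it takes over 69 s, if anything falls off the work surface, if the arm or the gripper's body presses on something with over 40 N, if the wrist force passes 120 N, or if a joint passes its speed limit or range.

### The arm

A 7-joint arm with a two-finger parallel gripper is mounted at the origin on a cart in front of the work surface, level with it; the furniture and walls round the work are solid. World frame = base frame: x ahead of the robot, y to its left, z up, the work surface at z = 0. Lengths are in m, angles in rad, forces in N, time in s.
With the tool pointing down it reaches from about 0.4 to 0.9 m from the base axis. Payload 5.5 kg.
Tool frame: the origin (TCP) lies midway between the tips of the shut fingers; the grasp point (between the pads) lies env.grip_depth behind it (env.grip_depth is the distance from the TCP to the grasp point, in m); z points along the fingers, y is the line along which they close (so a half turn about z gives the same grasp; the last joint's range is limited). The gripper opens to 85 mm and grips with 20 to 120 N. Pads are 22 mm wide; open, the fingers measure 114 mm over their backs; the gripper's body (76 mm by 85 mm) begins 54 mm behind the grasp point. The pads swing forward as they close: fully open they stand 13 mm farther back than shut.
Start: joints at [-0.98, 0.501, -0.427, 1.55, 0.221, 1.138, -0.21], TCP at [0.209, 0.615, 0.231] pointing down, gripper open.
Joint ranges: [-2.88, 2.88], [-0.31, 2.03], [-1.54, 1.56], [0.2, 2.42], [-1.41, 4.55], [0.19, 2.02], [-2.57, 2.57]. Speed limits (rad/s): [2.57, 2.57, 3.14, 3.14, 3.14, 3.14, 3.14].

### API

Orientations are given as a unit quaternion [w, x, y, z].
In Python, from station import read_state, optics, env gives the robot as it stands. The module is installed in compiled form; this text tells all that it offers.
- The arm moves only by the tool jog_arm, never from a script. Its argument "steps" is a list of rows, each an object of numbers: "tx", "ty", "tz": the shift along the tool's x, y, z in m; "yaw": the turn about the tool's z in degrees; "grip": the finger opening in m, from 0 to 0.0854. In form: [{"tx": .., "ty": .., "tz": .., "yaw": .., "grip": ..}, ...]. A call has 1 to 20 rows; each row shifts and turns the commanded pose from where the row before left it, along the tool's axes as they then stand; what a row does not reach is not made up. A row lasts 1/10 s, in which the tool goes at most 50 mm and 8.59 degrees, less where a joint would pass 70% of its speed; a pose out of reach is approached as far as the arm can. A call is refused whole if a number of a shift passes 0.05 or a number of a turn 8.59, either way. A call with a gripper value outside its range is refused whole. The fingers move at their own pace and stop on an object; "grip_force" is the grip in N (left out, the last holds). Time passes only in rows, so rows that do not move let the fingers close. It gives the time, the measured TCP pose, the force, the opening and the grip force at its end, in the units of the state.
- read_state(): the state, without advancing time (a new reading comes with each control period).
- optics.grab_frame(name): name is "scene" or "side" or "wrist"; returns (picture, depth): 400x640x3 uint8, blue, green, red; 400x640 float32, m along the optical axis (not along the pixel's ray), 0 where there is no reading.
- optics.camera_model(name): a dict with "intrinsics" (3x3 intrinsics, pixels), "R" (3x3) and "t" (3): a world point X has camera coordinates R X + t. Camera axes: x right, y down, z forward; pixel columns grow to the right and rows downward; lengths in m; the calibration is good to about 2 mm. A picture is of the moment at which its call begins: read the wrist's pose just before it. camera_model takes no time and is no camera call; for the wrist camera it gives the pose at the moment of the call.
- env.finish_job(): hands the job in; it is judged then, once.
The state is a dict: "time": time; "joints": joint angles; "qd": joint speeds; "joint_torque": joint torques, N m; "ee_pos": TCP position; "tcp_rot": TCP orientation; "wrist_force": force on the tool from outside, world axes, zero at the start; "ft_torque": the same for the moment, N m; "gripper_width": finger opening in m; "grasp_force": force on a finger pad.
Only numpy, scipy, OpenCV 4.12 (cv2) and the standard library are available. Lean on these libraries where they do the work, as an engineer would, in place of code of your own. Each camera call takes 0.05 s, during which the arm holds its last target. There are 200 camera calls.

## Working session

There is one attempt and no reset: what is moved stays moved. The work goes in short steps, Python scripts to look and compute and a tool call to move; the robot and the scene stay as the last step left them, time stands still between calls to the robot, and variables do not carry over. Pictures are saved under pics/ and viewed, at most 12 in all, crops included, and the job is handed in when it is done.

Besides the shell and the picture viewer there is one more tool, called after "Request:" as name([rows], argument=value, ...), one row to a line, values as JSON. jog_arm: Moves the arm, as the interface text tells. Its arguments: {"type":"object","properties":{"steps":{"type":"array"},"grip_force":{"type":"number"}},"required":["steps"]}

```bash
mkdir -p pics
cat > h.py <<'E'
import numpy as np,cv2
from station import read_state,optics,env
def cam(n):
    m=optics.camera_model(n);return np.array(m["intrinsics"]),np.array(m["R"]),np.array(m["t"]).ravel()
def cloud(n,d,c=None):
    K,R,t=c or cam(n)
    v,u=np.mgrid[:400,:640]
    p=np.stack([(u-K[0,2])/K[0,0]*d,(v-K[1,2])/K[1,1]*d,d],-1)
    return (p-t)@R
def plane(n,u,v,z,c=None):
    K,R,t=c or cam(n)
    r=R.T@np.array([(u-K[0,2])/K[0,0],(v-K[1,2])/K[1,1],1]);o=-R.T@t
    return o+r*(z-o[2])/r[2]
def proj(n,X,c=None):
    K,R,t=c or cam(n);p=K@(R@np.array(X)+t);return p[:2]/p[2]
E
python3 - <<'E'
from h import *
s=read_state();print({k:np.round(v,4) for k,v in s.items()},env.grip_depth)
ims=[]
for n in("scene","side"):
    p,d=optics.grab_frame(n);cv2.imwrite(f"pics/{n}0.png",p);np.save(f"{n}0.npy",d)
    K,R,t=cam(n);print(n,(-R.T@t).round(3),R[2].round(2))
E
```

```text
{'time': np.float64(0.0), 'joints': array([-0.9798,  0.5019, -0.4268,  1.5515,  0.2208,  1.1383, -0.2103]), 'qd': array([-0.0002, -0.0004, -0.0006,  0.0006,  0.0007, -0.0006, -0.0002]), 'joint_torque': array([ 4.00000e-04, -5.69529e+01, -5.81570e+00, -2.80937e+01,
        1.08000e-02,  1.22000e-02,  0.00000e+00]), 'ee_pos': array([0.2091, 0.6147, 0.2302]), 'tcp_rot': array([-2.000e-04,  1.632e-01,  9.866e-01, -1.000e-03]), 'wrist_force': array([-0.6266,  0.3087, -1.0279]), 'ft_torque': array([ 0.0135, -0.0107, -0.0358]), 'grasp_force': np.float64(0.0), 'gripper_width': np.float64(0.0852)} 0.0187
scene [-0.269 -1.163  1.26 ] [ 0.45  0.56 -0.69]
side [ 0.278 -1.433  0.758] [ 0.17  0.87 -0.46]
```

View pics/scene0.png

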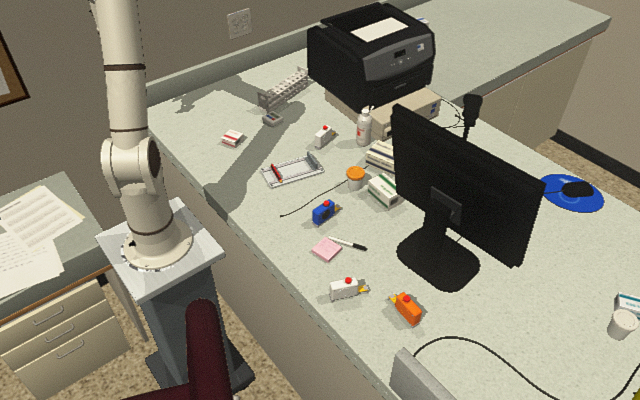

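View pics/side0.png

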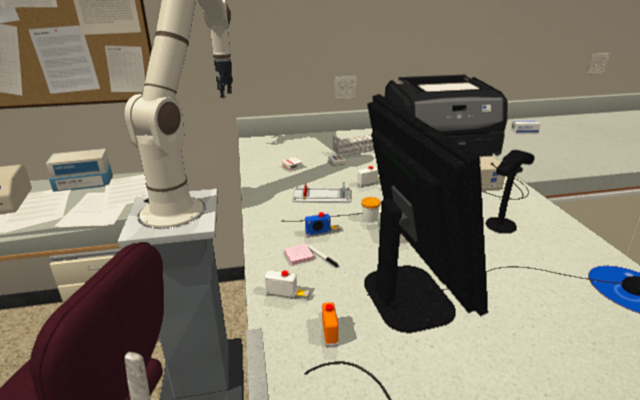

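Rule-shaped things in the scene view: blue at (325,211), white at (347,288), orange at (407,307), and white at (323,135). By the description the blue one is the rule. The tray is at (293,171), with its red rail at (276,173) and its grey rail at (313,160). The cup is at (355,177), the cartons at (383,190) and (232,138), and the timer at (272,118).

Run:
```python
from h import *
for n in("scene","side"):
    p=cv2.imread(f"pics/{n}0.png");d=np.load(f"{n}0.npy");W=cloud(n,d);h=cv2.cvtColor(p,cv2.COLOR_BGR2HSV)
    ws=W[...,0]; box=(d>0)&(W[...,0]>.3)&(W[...,0]<.95)&(abs(W[...,1])<.6)&(W[...,2]>.004)&(W[...,2]<.12)
    for nm,m in dict(blue=(h[...,0]>100)&(h[...,0]<130)&(h[...,1]>150),red=((h[...,0]<6)|(h[...,0]>174))&(h[...,1]>150),yel=(h[...,0]>18)&(h[...,0]<32)&(h[...,1]>150),orange=(h[...,0]>8)&(h[...,0]<17)&(h[...,1]>150)).items():
        k,l,st,c=cv2.connectedComponentsWithStats((m&box).astype(np.uint8))
        for i in range(1,k):
            if st[i,4]>5:
                q=W[l==i];print(n,nm,c[i].round(),st[i,4],np.percentile(q,[2,50,98],axis=0).round(3).tolist())
p=cv2.imread("pics/scene0.png")[90:240,210:410];q=cv2.imread("pics/side0.png")[150:250,270:400]
a=cv2.resize(p,(800,600),interpolation=cv2.INTER_CUBIC);cv2.imwrite("pics/c1.png",a)
```

```text
scene blue [320. 211.] 173 [[0.435, -0.267, 0.018], [0.45, -0.256, 0.06], [0.51, -0.238, 0.068]]
scene red [324. 127.] 13 [[0.732, 0.062, 0.065], [0.739, 0.075, 0.073], [0.749, 0.078, 0.078]]
scene red [358. 133.] 7 [[0.83, -0.024, 0.049], [0.833, -0.019, 0.058], [0.836, -0.015, 0.063]]
scene red [230. 137.] 13 [[0.438, 0.27, 0.023], [0.451, 0.295, 0.03], [0.459, 0.314, 0.032]]
scene red [276. 172.] 33 [[0.465, -0.012, 0.012], [0.473, 0.018, 0.027], [0.485, 0.063, 0.034]]
scene red [326. 203.] 23 [[0.479, -0.257, 0.066], [0.484, -0.249, 0.072], [0.494, -0.241, 0.078]]
scene red [348. 280.] 34 [[0.333, -0.536, 0.065], [0.341, -0.529, 0.073], [0.35, -0.52, 0.078]]
scene yel [336. 208.] 11 [[0.525, -0.254, 0.012], [0.533, -0.247, 0.017], [0.538, -0.24, 0.021]]
scene yel [361. 289.] 34 [[0.369, -0.558, 0.013], [0.38, -0.545, 0.018], [0.39, -0.536, 0.024]]
scene orange [355. 174.] 124 [[0.635, -0.222, 0.057], [0.659, -0.196, 0.066], [0.694, -0.163, 0.075]]
side blue [317. 224.] 316 [[0.437, -0.27, 0.014], [0.472, -0.262, 0.046], [0.511, -0.245, 0.066]]
side red [370. 167.] 9 [[0.735, 0.061, 0.069], [0.74, 0.068, 0.073], [0.749, 0.081, 0.076]]
side red [305. 190.] 24 [[0.468, -0.011, 0.013], [0.474, 0.011, 0.026], [0.484, 0.054, 0.034]]
side red [321. 214.] 19 [[0.48, -0.259, 0.068], [0.487, -0.253, 0.073], [0.494, -0.24, 0.076]]
side red [284. 273.] 30 [[0.335, -0.537, 0.07], [0.342, -0.532, 0.074], [0.349, -0.521, 0.077]]
side yel [370. 201.] 69 [[0.639, -0.216, 0.065], [0.666, -0.192, 0.068], [0.687, -0.17, 0.071]]
side yel [333. 227.] 17 [[0.52, -0.259, 0.015], [0.528, -0.248, 0.017], [0.536, -0.24, 0.021]]
side yel [300. 292.] 42 [[0.367, -0.558, 0.015], [0.378, -0.546, 0.018], [0.387, -0.534, 0.021]]
side orange [377. 205.] 9 [[0.665, -0.225, 0.058], [0.681, -0.217, 0.064], [0.694, -0.205, 0.067]]
side orange [366. 206.] 8 [[0.637, -0.219, 0.057], [0.643, -0.21, 0.061], [0.653, -0.194, 0.063]]
```

View pics/c1.png

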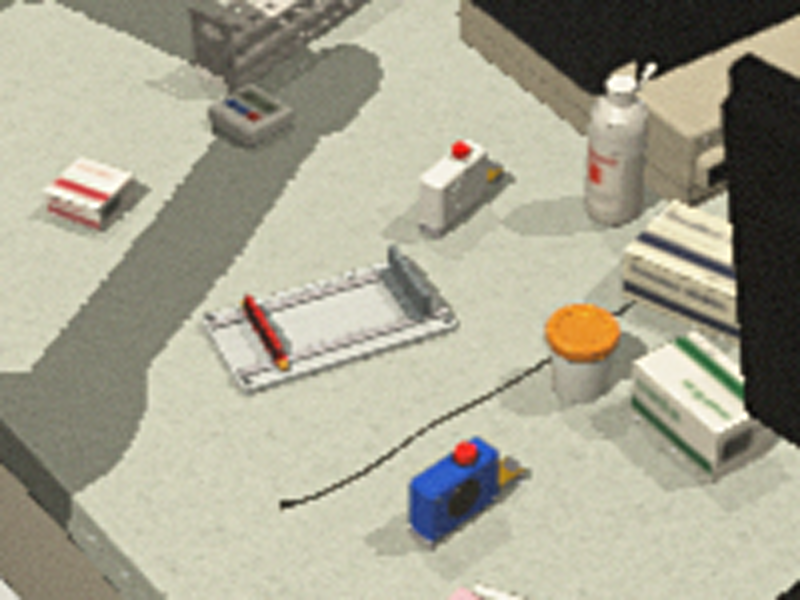

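The crop confirms it: blue case, red button and yellow blade pointing about +x. I'm squaring the tool to the world axes and going over the tray for a close look.

Request:
jog_arm([
  {"yaw":-8},
  {"yaw":-8},
  {"yaw":-2.8},
  {"tx":-0.02,"ty":-0.04,"tz":-0.01},
  {"tx":-0.02,"ty":-0.04,"tz":-0.01},
  {"tx":-0.02,"ty":-0.04,"tz":-0.01},
  {"tx":-0.02,"ty":-0.04,"tz":-0.01},
  {"tx":-0.02,"ty":-0.04,"tz":-0.01},
  {"tx":-0.02,"ty":-0.04,"tz":-0.01},
  {"tx":-0.02,"ty":-0.04,"tz":-0.01},
  {"tx":-0.02,"ty":-0.04},
  {"tx":-0.02,"ty":-0.04},
  {"tx":-0.02,"ty":-0.04},
  {"tx":-0.02,"ty":-0.04},
  {"tx":-0.02,"ty":-0.04},
  {"tx":-0.02,"ty":-0.04},
  {"tx":-0.02,"ty":-0.04},
  {},
  {},
])

```text
invalid input
```

Run:
```python
from h import *
s=read_state();print(s["ee_pos"].round(4),s["tcp_rot"].round(4),s["joints"].round(2))
c=cam("wrist");p,d=optics.grab_frame("wrist");cv2.imwrite("pics/w1.png",p);np.save("w1.npy",d);np.savez("w1c.npz",K=c[0],R=c[1],t=c[2])
print((-c[1].T@c[2]).round(3),c[1].round(2),c[0][0,0])
```

```text
[0.2091 0.6148 0.2304] [-2.000e-04  1.631e-01  9.866e-01 -9.000e-04] [-0.98  0.5  -0.43  1.55  0.22  1.14 -0.21]
[0.136 0.64  0.373] [[ 0.32  0.95 -0.  ]
 [ 0.9  -0.31  0.3 ]
 [ 0.29 -0.1  -0.95]] 321.7224177717447
```

View pics/w1.png

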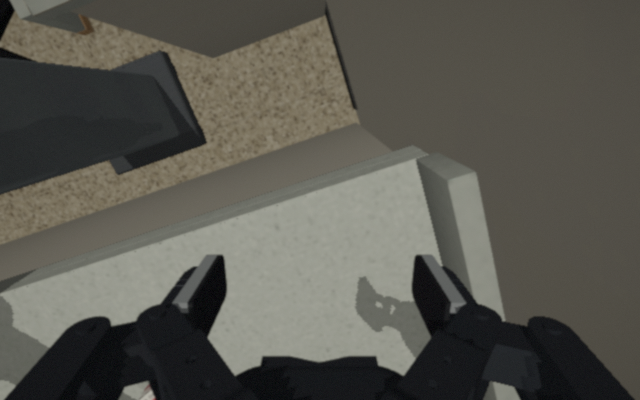

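The call was refused, so the arm didn't move: the picture shows only the bench edge by the start pose. I'm retrying with complete rows.

Request:
jog_arm([
  {"tx":0,"ty":0,"tz":0,"yaw":-8,"grip":0.085},
  {"tx":0,"ty":0,"tz":0,"yaw":-8,"grip":0.085},
  {"tx":0,"ty":0,"tz":0,"yaw":-2.8,"grip":0.085},
  {"tx":-0.02,"ty":-0.04,"tz":-0.01,"yaw":0,"grip":0.085},
  {"tx":-0.02,"ty":-0.04,"tz":-0.01,"yaw":0,"grip":0.085},
  {"tx":-0.02,"ty":-0.04,"tz":-0.01,"yaw":0,"grip":0.085},
  {"tx":-0.02,"ty":-0.04,"tz":-0.01,"yaw":0,"grip":0.085},
  {"tx":-0.02,"ty":-0.04,"tz":-0.01,"yaw":0,"grip":0.085},
  {"tx":-0.02,"ty":-0.04,"tz":-0.01,"yaw":0,"grip":0.085},
  {"tx":-0.02,"ty":-0.04,"tz":-0.01,"yaw":0,"grip":0.085},
  {"tx":-0.02,"ty":-0.04,"tz":0,"yaw":0,"grip":0.085},
  {"tx":-0.02,"ty":-0.04,"tz":0,"yaw":0,"grip":0.085},
  {"tx":-0.02,"ty":-0.04,"tz":0,"yaw":0,"grip":0.085},
  {"tx":-0.02,"ty":-0.04,"tz":0,"yaw":0,"grip":0.085},
  {"tx":-0.02,"ty":-0.04,"tz":0,"yaw":0,"grip":0.085},
  {"tx":-0.02,"ty":-0.04,"tz":0,"yaw":0,"grip":0.085},
  {"tx":-0.02,"ty":-0.04,"tz":0,"yaw":0,"grip":0.085},
  {"tx":0,"ty":0,"tz":0,"yaw":0,"grip":0.085},
  {"tx":0,"ty":0,"tz":0,"yaw":0,"grip":0.085},
])

```text
time: 2.05
ee_pos: [0.4894, 0.0545, 0.3009]
tcp_rot: [-0.001, 0.001, 1.0, 0.0]
wrist_force: [-0.8, 0.8, 1.0]
gripper_width: 0.0855
grasp_force: 0.0
```

Run:
```python
from h import *
s=read_state();print(s["time"],s["ee_pos"].round(4),s["tcp_rot"].round(4),s["joints"].round(2))
c=cam("wrist");p,d=optics.grab_frame("wrist");cv2.imwrite("pics/w2.png",p);np.save("w2.npy",d);np.savez("w2c.npz",K=c[0],R=c[1],t=c[2])
```

```text
2.05 [0.4894 0.0545 0.3009] [-5.0e-04  1.3e-03  1.0e+00  1.0e-04] [-0.04  0.12 -0.14  1.86  0.02  1.16  1.38]
```

View pics/w2.png

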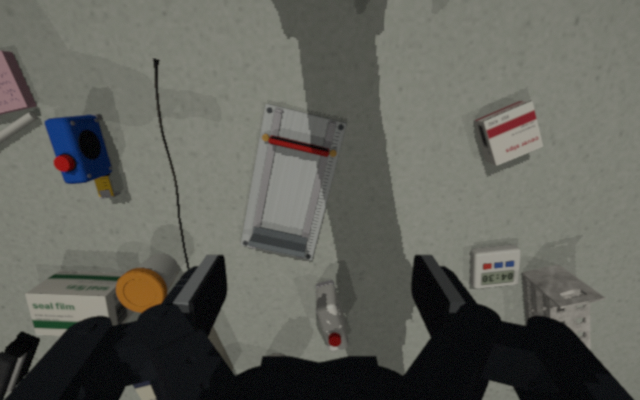

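The wrist view is clear: tray from (270,105) to (310,258), red rail at (298,146), grey rail at (277,240). The blue rule is at (80,148) with its blade at (104,185), pointing down the picture, which is +x. Now to measure the tray pose.

Run:
```python
from h import *
z=np.load("w2c.npz");c=(z["K"],z["R"],z["t"]);p=cv2.imread("pics/w2.png");d=np.load("w2.npy");W=cloud("wrist",d,c);h=cv2.cvtColor(p,cv2.COLOR_BGR2HSV).astype(int)
roi=np.zeros((400,640),bool);roi[95:268,235:355]=1
def rect(m,nm):
    q=W[m][:,:2];q=q.astype(np.float32)
    med=np.median(W[m],axis=0); (cx,cy),(w,hh),a=cv2.minAreaRect(q*1000)
    print(nm,m.sum(),med.round(4),"c",round(cx,1),round(cy,1),"size",round(w,1),round(hh,1),"ang",round(a,2))
Z=W[...,2]; print("table z",np.median(Z[60:90,240:270]), Z[60:90,240:270].std())
rect(roi&(Z>.0055)&(Z<.0125),"plate")
rect(roi&(Z>.037)&(Z<.045)&(W[...,0]>.52),"fartop")
red=((h[...,0]<6)|(h[...,0]>174))&(h[...,1]>130)
rect(roi&red&(Z>.028),"redtop")
def comp(m):
    k,l,st,ce=cv2.connectedComponentsWithStats(m.astype(np.uint8));i=1+st[1:,4].argmax();return l==i
L=np.zeros_like(roi);L[100:215,30:130]=1
blue=(h[...,0]>100)&(h[...,0]<130)&(h[...,1]>130)
rect(comp(L&blue)&(Z>.06),"casetop")
rect(comp(L&red),"button");b=comp(L&red);v,u=np.nonzero(b);print("btn ray",plane("wrist",u.mean(),v.mean(),.0745,c).round(4))
yel=(h[...,0]>15)&(h[...,0]<35)&(h[...,1]>110);m=comp(L&yel);rect(m,"blade");v,u=np.nonzero(m);print("blade ray",plane("wrist",u.mean(),v.mean(),.018,c).round(4))
# tray corners by screws -> mask of non-table pixels
cv2.imwrite("pics/x.png",cv2.resize(np.hstack([p[95:268,235:355],p[95:268,20:140]]),None,fx=3,fy=3,interpolation=cv2.INTER_CUBIC))
```

```text
table z -0.0008395824332027756 0.03300853222654992
plate 8699 [0.5234 0.0165 0.0086] c 538.8 12.7 size 110.1 210.0 ang 76.54
fartop 339 [ 0.6165 -0.0056  0.0403] c 616.9 -5.9 size 79.9 8.9 ang 76.35
redtop 338 [0.4769 0.0289 0.0311] c 464.8 42.8 size 64.5 86.5 ang 41.15
casetop 1215 [ 0.4681 -0.2437  0.0637] c 464.4 -101.4 size 77.2 318.9 ang 4.97
button 270 [ 0.4887 -0.2434  0.0734] c 447.7 -101.5 size 18.4 318.7 ang 16.17
btn ray [ 0.4883 -0.242   0.0745]
blade 225 [ 0.5301 -0.2417  0.017 ] c 482.1 -97.3 size 28.9 332.4 ang 19.87
blade ray [ 0.5302 -0.2406  0.018 ]
```

View pics/x.png

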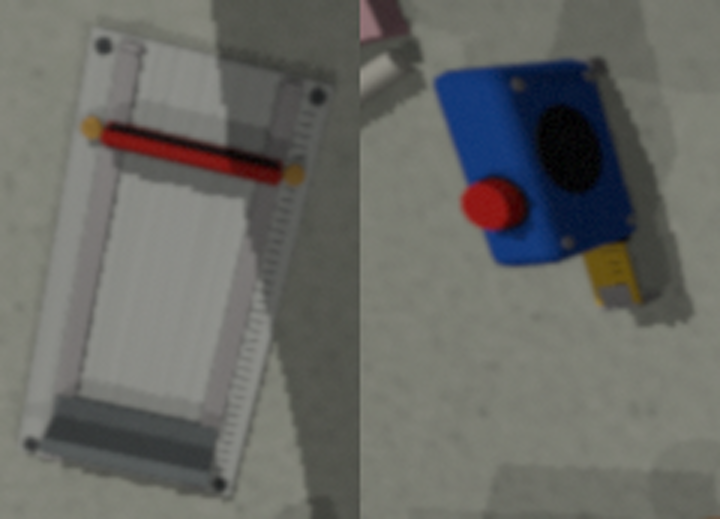

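Tray: centre (0.539, 0.013), yaw −13.5°, with the plate measured at 110 × 210 mm as it should be. The red rail's front face is near x ≈ −0.067 in the tray frame. Next I'm going over the rule.

Request:
jog_arm([
  {"tx":0,"ty":-0.04,"tz":0.005,"yaw":0,"grip":0.07},
  {"tx":0,"ty":-0.04,"tz":0.005,"yaw":0,"grip":0.07},
  {"tx":0,"ty":-0.04,"tz":0.005,"yaw":0,"grip":0.07},
  {"tx":0,"ty":-0.04,"tz":0.005,"yaw":0,"grip":0.07},
  {"tx":0,"ty":-0.04,"tz":0.01,"yaw":0,"grip":0.07},
  {"tx":0.005,"ty":-0.04,"tz":0.01,"yaw":0,"grip":0.07},
  {"tx":0.005,"ty":-0.04,"tz":0.01,"yaw":0,"grip":0.07},
  {"tx":0.005,"ty":-0.02,"tz":0.01,"yaw":0,"grip":0.07},
  {"tx":0,"ty":0,"tz":0,"yaw":0,"grip":0.07},
  {"tx":0,"ty":0,"tz":0,"yaw":0,"grip":0.07},
])

```text
time: 3.1
ee_pos: [0.4749, -0.2426, 0.241]
tcp_rot: [-0.0, -0.001, 1.0, 0.001]
wrist_force: [-0.2, 0.5, 0.1]
gripper_width: 0.0701
grasp_force: 0.0
```

Run:
```python
from h import *
s=read_state();print(s["time"],s["ee_pos"].round(4),s["tcp_rot"].round(4))
c=cam("wrist");p,d=optics.grab_frame("wrist");cv2.imwrite("pics/w3.png",p);W=cloud("wrist",d,c);h=cv2.cvtColor(p,cv2.COLOR_BGR2HSV).astype(int);Z=W[...,2]
def comp(m):
    k,l,st,ce=cv2.connectedComponentsWithStats(m.astype(np.uint8));i=1+st[1:,4].argmax();return l==i
def rect(m,nm):
    q=W[m][:,:2].astype(np.float32);(cx,cy),(w,hh),a=cv2.minAreaRect(q*1000)
    print(nm,m.sum(),np.median(W[m],axis=0).round(4),"c",round(cx,1),round(cy,1),"size",round(w,1),round(hh,1),"ang",round(a,2))
near=(abs(W[...,0]-.48)<.09)&(abs(W[...,1]+.245)<.07)&(Z>.005)&(d>0)
blue=(h[...,0]>100)&(h[...,0]<130)&(h[...,1]>130);red=((h[...,0]<6)|(h[...,0]>174))&(h[...,1]>130);yel=(h[...,0]>15)&(h[...,0]<35)&(h[...,1]>110)
rect(comp(near&blue)&(Z>.061),"casetop")
k=near&(Z>.058)&(Z<.07);rect(comp(k),"top incl")
b=comp(near&red);rect(b,"btn");v,u=np.nonzero(b);print("btn ray",plane("wrist",u.mean(),v.mean(),.0745,c).round(4))
m=comp(near&yel);rect(m,"blade")
```

```text
3.1 [ 0.4749 -0.2426  0.241 ] [-2.e-04 -1.e-03  1.e+00  7.e-04]
casetop 1568 [ 0.4676 -0.2487  0.0641] c 476.9 -248.2 size 77.6 28.0 ang 5.18
top incl 1863 [ 0.4692 -0.2487  0.064 ] c 477.1 -248.4 size 79.4 31.1 ang 5.78
btn 289 [ 0.4879 -0.2465  0.0742] c 488.8 -246.8 size 18.6 17.7 ang 25.68
btn ray [ 0.4877 -0.2468  0.0745]
blade 87 [ 0.5371 -0.2422  0.0175] c 540.1 -242.8 size 13.1 18.3 ang 0.86
```

View pics/w3.png

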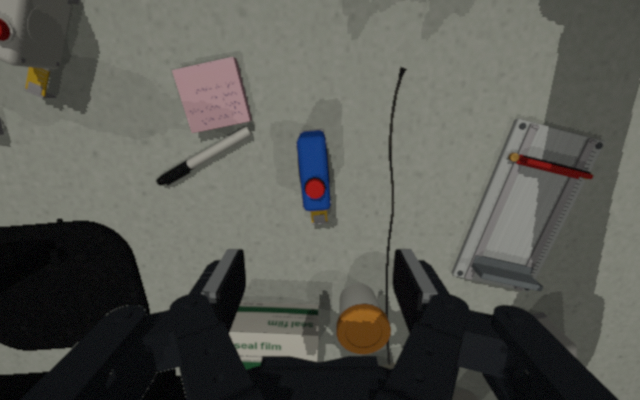

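Rule: centre (0.477, −0.248), yaw about +5.5°, with the case top measured at 79 × 31 mm and z 0.064, as given. Descending to grasp.

Request:
jog_arm([
  {"tx":-0.002,"ty":-0.006,"tz":0,"yaw":0,"grip":0.065},
  {"tx":0,"ty":0,"tz":0.03,"yaw":-5.5,"grip":0.065},
  {"tx":0,"ty":0,"tz":0.03,"yaw":0,"grip":0.065},
  {"tx":0,"ty":0,"tz":0.03,"yaw":0,"grip":0.065},
  {"tx":0,"ty":0,"tz":0.03,"yaw":0,"grip":0.065},
  {"tx":0,"ty":0,"tz":0.03,"yaw":0,"grip":0.065},
  {"tx":0,"ty":0,"tz":0.03,"yaw":0,"grip":0.065},
  {"tx":0,"ty":0,"tz":0.02,"yaw":0,"grip":0.065},
  {"tx":0,"ty":0,"tz":0.015,"yaw":0,"grip":0.065},
  {"tx":0,"ty":0,"tz":0.008,"yaw":0,"grip":0.065},
  {"tx":0,"ty":0,"tz":0,"yaw":0,"grip":0.065},
  {"tx":0,"ty":0,"tz":0,"yaw":0,"grip":0.065},
])

```text
time: 4.35
ee_pos: [0.4774, -0.2507, 0.019]
tcp_rot: [0.001, -0.048, 0.999, -0.0]
wrist_force: [-0.2, 0.3, 0.1]
gripper_width: 0.0653
grasp_force: 0.0
```

Request:
jog_arm([
  {"tx":0,"ty":0,"tz":0,"yaw":0,"grip":0.045},
  {"tx":0,"ty":0,"tz":0,"yaw":0,"grip":0.035},
  {"tx":0,"ty":0,"tz":0,"yaw":0,"grip":0.02},
  {"tx":0,"ty":0,"tz":0,"yaw":0,"grip":0.02},
  {"tx":0,"ty":0,"tz":0,"yaw":0,"grip":0.02},
  {"tx":0,"ty":0,"tz":0,"yaw":0,"grip":0.02},
  {"tx":0,"ty":0,"tz":0,"yaw":0,"grip":0.02},
], grip_force=50)

```text
time: 5.05
ee_pos: [0.4772, -0.2504, 0.0192]
tcp_rot: [0.001, -0.048, 0.999, -0.0]
wrist_force: [-1.2, 2.3, 7.2]
gripper_width: 0.029
grasp_force: 49.2
```

The grip holds at 29 mm and 49 N. I'm lifting, turning the rule to the tray's yaw and carrying it above the tray.

Request:
jog_arm([
  {"tx":0,"ty":0,"tz":-0.01,"yaw":0,"grip":0.02},
  {"tx":0,"ty":0,"tz":-0.02,"yaw":0,"grip":0.02},
  {"tx":0,"ty":0,"tz":-0.03,"yaw":0,"grip":0.02},
  {"tx":0,"ty":0,"tz":-0.03,"yaw":0,"grip":0.02},
  {"tx":0,"ty":0,"tz":-0.03,"yaw":5,"grip":0.02},
  {"tx":0,"ty":0,"tz":-0.01,"yaw":5,"grip":0.02},
  {"tx":0,"ty":0,"tz":0,"yaw":5,"grip":0.02},
  {"tx":0,"ty":0,"tz":0,"yaw":4,"grip":0.02},
  {"tx":-0.001,"ty":0.015,"tz":0,"yaw":0,"grip":0.02},
  {"tx":-0.002,"ty":0.03,"tz":0,"yaw":0,"grip":0.02},
  {"tx":-0.003,"ty":0.03,"tz":0,"yaw":0,"grip":0.02},
  {"tx":-0.003,"ty":0.03,"tz":0,"yaw":0,"grip":0.02},
  {"tx":-0.003,"ty":0.03,"tz":0,"yaw":0,"grip":0.02},
  {"tx":-0.003,"ty":0.03,"tz":0,"yaw":0,"grip":0.02},
  {"tx":-0.003,"ty":0.03,"tz":0,"yaw":0,"grip":0.02},
  {"tx":-0.002,"ty":0.03,"tz":0,"yaw":0,"grip":0.02},
  {"tx":-0.001,"ty":0.03,"tz":0,"yaw":0,"grip":0.02},
  {"tx":-0.001,"ty":0.015,"tz":0,"yaw":0,"grip":0.02},
  {"tx":0,"ty":0,"tz":0,"yaw":0,"grip":0.02},
  {"tx":0,"ty":0,"tz":0,"yaw":0,"grip":0.02},
])

```text
time: 7.05
ee_pos: [0.5603, 0.0056, 0.1481]
tcp_rot: [-0.0, 0.118, 0.993, -0.001]
wrist_force: [0.3, 0.1, -3.1]
gripper_width: 0.0297
grasp_force: 49.8
```

```bash
cat >> h.py <<'E'
C=np.array([.5388,.0127]);a=np.radians(-13.5);ex=np.array([np.cos(a),np.sin(a)]);ey=np.array([-ex[1],ex[0]])
def tray(P):
    P=np.asarray(P,float);q=P[...,:2]-C;return np.concatenate([(q@ex)[...,None],(q@ey)[...,None],P[...,2:]],-1)
def comps(m,n=15):
    k,l,st,ce=cv2.connectedComponentsWithStats(m.astype(np.uint8));return [l==i for i in range(1,k) if st[i,4]>=n]
E
python3 - <<'E'
from h import *
s=read_state();print(s["time"],s["ee_pos"].round(4),tray(s["ee_pos"]).round(4),s["tcp_rot"].round(4),s["wrist_force"].round(1))
ang=2*np.degrees(np.arctan2(s["tcp_rot"][1],s["tcp_rot"][2]));print("tool rot",ang)
for n in("side","scene","wrist"):
    c=cam(n);p,d=optics.grab_frame(n);cv2.imwrite(f"pics/{n}4.png",p);W=tray(cloud(n,d,c));h=cv2.cvtColor(p,cv2.COLOR_BGR2HSV).astype(int)
    near=(abs(W[...,0])<.14)&(abs(W[...,1])<.06)&(W[...,2]>.09)&(W[...,2]<.25)
    for nm,m in dict(blue=(h[...,0]>100)&(h[...,0]<130)&(h[...,1]>130),red=((h[...,0]<6)|(h[...,0]>174))&(h[...,1]>130),yel=(h[...,0]>15)&(h[...,0]<35)&(h[...,1]>110)).items():
        q=W[near&m]
        if len(q)>5: print(n,nm,len(q),np.percentile(q,[3,50,97],axis=0).round(4).tolist())
E
```

```text
7.05 [0.5603 0.0056 0.1481] [ 0.0226 -0.0019  0.1481] [-4.000e-04  1.176e-01  9.931e-01 -6.000e-04] [ 0.3  0.1 -3.1]
tool rot 13.505507884021782
side blue 199 [[-0.0125, -0.0248, 0.1436], [0.0344, -0.0167, 0.1736], [0.0589, -0.0044, 0.1951]]
side red 9 [[0.0325, -0.0574, 0.1973], [0.0349, -0.0132, 0.2021], [0.0405, -0.0066, 0.218]]
side yel 18 [[0.0628, -0.0144, 0.1437], [0.0736, -0.0043, 0.1454], [0.0844, 0.0053, 0.1482]]
scene blue 175 [[-0.0184, -0.0229, 0.1412], [-0.002, -0.0162, 0.1692], [0.0547, 0.0063, 0.1951]]
scene yel 22 [[0.0674, -0.0154, 0.1362], [0.077, -0.0042, 0.1441], [0.0903, 0.0082, 0.149]]
wrist blue 12289 [[-0.0166, -0.0168, 0.1549], [-0.0003, -0.0031, 0.1927], [0.0309, 0.0106, 0.1944]]
wrist red 1418 [[0.0138, -0.0114, 0.1947], [0.0281, -0.0031, 0.201], [0.0338, 0.0053, 0.221]]
wrist yel 13 [[0.0106, -0.0598, 0.205], [0.0113, -0.0581, 0.2176], [0.031, -0.0455, 0.2208]]
```

The rule is held level with its origin at tray x ≈ 0.0226, y ≈ −0.002 and 19 mm below the TCP. Lowering the hook behind the far rail to a rule height of about 36 mm, where the heel still clears the red rail.

Request:
jog_arm([
  {"tx":-0.001,"ty":0.002,"tz":0.02,"yaw":0,"grip":0.02},
  {"tx":0,"ty":0,"tz":0.02,"yaw":0,"grip":0.02},
  {"tx":0,"ty":0,"tz":0.02,"yaw":0,"grip":0.02},
  {"tx":0,"ty":0,"tz":0.015,"yaw":0,"grip":0.02},
  {"tx":0,"ty":0,"tz":0.01,"yaw":0,"grip":0.02},
  {"tx":0,"ty":0,"tz":0.005,"yaw":0,"grip":0.02},
  {"tx":0,"ty":0,"tz":0.003,"yaw":0,"grip":0.02},
  {"tx":0,"ty":0,"tz":0,"yaw":0,"grip":0.02},
  {"tx":0,"ty":0,"tz":0,"yaw":0,"grip":0.02},
  {"tx":0,"ty":0,"tz":0,"yaw":0,"grip":0.02},
])

```text
time: 8.2
ee_pos: [0.5629, 0.0087, 0.056]
tcp_rot: [0.001, 0.117, 0.993, 0.0]
wrist_force: [0.4, -0.3, -3.1]
gripper_width: 0.03
grasp_force: 49.8
```

Request:
jog_arm([
  {"tx":0.002,"ty":0,"tz":0,"yaw":0,"grip":0.02},
  {"tx":0.002,"ty":0,"tz":0,"yaw":0,"grip":0.02},
  {"tx":0.002,"ty":0,"tz":0,"yaw":0,"grip":0.02},
  {"tx":0.002,"ty":0,"tz":0,"yaw":0,"grip":0.02},
  {"tx":0.002,"ty":0,"tz":0,"yaw":0,"grip":0.02},
  {"tx":0.002,"ty":0,"tz":0,"yaw":0,"grip":0.02},
  {"tx":0.002,"ty":0,"tz":0,"yaw":0,"grip":0.02},
  {"tx":0,"ty":0,"tz":0,"yaw":0,"grip":0.02},
  {"tx":0,"ty":0,"tz":0,"yaw":0,"grip":0.02},
])

```text
time: 9.1
ee_pos: [0.5491, 0.0119, 0.0555]
tcp_rot: [0.0, 0.117, 0.993, 0.0]
wrist_force: [3.5, -0.4, -3.9]
gripper_width: 0.0294
grasp_force: 49.6
```

Run:
```python
from h import *
s=read_state();f=s["wrist_force"];print(s["time"],tray(s["ee_pos"]).round(4),"F tray",f[:2]@ex,f[:2]@ey,f[2])
```

```text
9.1 [0.0102 0.0016 0.0555] F tray 3.4840958847147006 0.47075636976028734 -3.921266901426421
```

The hook has caught, with the 3.5 N spring pull showing. Backing off to clear the front rail.

Request:
jog_arm([
  {"tx":0.004,"ty":0,"tz":0,"yaw":0,"grip":0.02},
  {"tx":0.004,"ty":0,"tz":0,"yaw":0,"grip":0.02},
  {"tx":0.004,"ty":0,"tz":0,"yaw":0,"grip":0.02},
  {"tx":0.004,"ty":0,"tz":0,"yaw":0,"grip":0.02},
  {"tx":0.004,"ty":0,"tz":0,"yaw":0,"grip":0.02},
  {"tx":0.004,"ty":0,"tz":0,"yaw":0,"grip":0.02},
  {"tx":0.004,"ty":0,"tz":0,"yaw":0,"grip":0.02},
  {"tx":0.004,"ty":0,"tz":0,"yaw":0,"grip":0.02},
  {"tx":0.004,"ty":0,"tz":0,"yaw":0,"grip":0.02},
  {"tx":0.004,"ty":0,"tz":0,"yaw":0,"grip":0.02},
  {"tx":0.004,"ty":0,"tz":0,"yaw":0,"grip":0.02},
  {"tx":0.004,"ty":0,"tz":0,"yaw":0,"grip":0.02},
  {"tx":0.004,"ty":0,"tz":0,"yaw":0,"grip":0.02},
  {"tx":0.004,"ty":0,"tz":0,"yaw":0,"grip":0.02},
  {"tx":0.004,"ty":0,"tz":0,"yaw":0,"grip":0.02},
  {"tx":0,"ty":0,"tz":0,"yaw":0,"grip":0.02},
  {"tx":0,"ty":0,"tz":0,"yaw":0,"grip":0.02},
])

```text
time: 10.8
ee_pos: [0.4908, 0.0258, 0.0556]
tcp_rot: [0.001, 0.117, 0.993, 0.0]
wrist_force: [6.1, -1.6, -3.7]
gripper_width: 0.0298
grasp_force: 49.6
```

Run:
```python
from h import *
s=read_state();f=s["wrist_force"];print(s["time"],tray(s["ee_pos"]).round(4),"F tray",f[:2]@ex,f[:2]@ey,f[2],s["ft_torque"])
for n in("side","scene"):
    c=cam(n);p,d=optics.grab_frame(n);cv2.imwrite(f"pics/{n}5.png",p);W=tray(cloud(n,d,c));h=cv2.cvtColor(p,cv2.COLOR_BGR2HSV).astype(int)
    near=(abs(W[...,0])<.14)&(abs(W[...,1])<.06)&(W[...,2]>.008)&(W[...,2]<.14)
    for nm,m in dict(blue=(h[...,0]>100)&(h[...,0]<130)&(h[...,1]>130),red=((h[...,0]<6)|(h[...,0]>174))&(h[...,1]>130),yel=(h[...,0]>15)&(h[...,0]<35)&(h[...,1]>110)).items():
        q=W[near&m]
        if len(q)>5: print(n,nm,len(q),np.percentile(q,[3,50,97],axis=0).round(4).tolist())
p=cv2.imread("pics/side5.png");cv2.imwrite("pics/s5.png",cv2.resize(p[130:230,260:390],None,fx=6,fy=6,interpolation=cv2.INTER_CUBIC))
```

```text
10.8 [-0.0497  0.0015  0.0556] F tray 6.297448198248835 -0.1504552433782678 -3.7197954645010287 [-0.37547749 -1.19709005 -0.03830252]
side blue 187 [[-0.0866, -0.0339, 0.0505], [-0.0356, -0.0136, 0.0793], [-0.0134, -0.0024, 0.1049]]
side red 33 [[-0.0661, -0.0415, 0.0131], [-0.0615, -0.0109, 0.0282], [-0.0316, 0.0194, 0.1121]]
side yel 71 [[-0.0637, -0.0516, 0.0162], [0.0342, -0.0027, 0.0522], [0.0746, 0.0112, 0.0555]]
scene blue 156 [[-0.0901, -0.0196, 0.0491], [-0.0749, -0.0114, 0.0763], [-0.0172, 0.0081, 0.1028]]
scene red 23 [[-0.0696, -0.041, 0.0152], [-0.0664, -0.0265, 0.0252], [-0.0591, -0.0005, 0.0352]]
scene yel 104 [[-0.0633, -0.0474, 0.0132], [0.0344, 0.0002, 0.0517], [0.0773, 0.0223, 0.0581]]
```

View pics/s5.png

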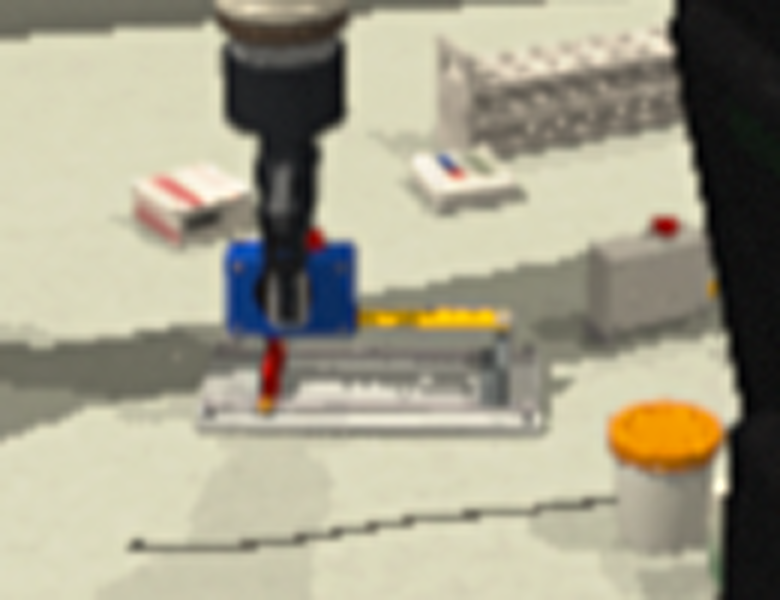

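The blade is drawn to the far rail, with 6.3 N of pull, which fits about 65 mm out. The heel is behind the red rail. Lowering.

Request:
jog_arm([
  {"tx":0,"ty":0,"tz":0.002,"yaw":0,"grip":0.02},
  {"tx":0,"ty":0,"tz":0.002,"yaw":0,"grip":0.02},
  {"tx":0,"ty":0,"tz":0.002,"yaw":0,"grip":0.02},
  {"tx":0,"ty":0,"tz":0.002,"yaw":0,"grip":0.02},
  {"tx":0,"ty":0,"tz":0.001,"yaw":0,"grip":0.02},
  {"tx":0,"ty":0,"tz":0.001,"yaw":0,"grip":0.02},
  {"tx":0,"ty":0,"tz":0,"yaw":0,"grip":0.02},
  {"tx":0,"ty":0,"tz":0,"yaw":0,"grip":0.02},
])

```text
time: 11.7
ee_pos: [0.4929, 0.026, 0.0466]
tcp_rot: [0.003, 0.117, 0.993, 0.0]
wrist_force: [5.4, -1.3, 1.3]
gripper_width: 0.0297
grasp_force: 50.3
```

Request:
jog_arm([
  {"tx":-0.001,"ty":0,"tz":0,"yaw":0,"grip":0.02},
  {"tx":-0.002,"ty":0,"tz":0,"yaw":0,"grip":0.02},
  {"tx":-0.002,"ty":0,"tz":0,"yaw":0,"grip":0.02},
  {"tx":-0.001,"ty":0,"tz":0,"yaw":0,"grip":0.02},
  {"tx":-0.001,"ty":0,"tz":0,"yaw":0,"grip":0.02},
  {"tx":0,"ty":0,"tz":0,"yaw":0,"grip":0.02},
  {"tx":0,"ty":0,"tz":0,"yaw":0,"grip":0.02},
])

```text
time: 12.4
ee_pos: [0.4996, 0.0243, 0.0465]
tcp_rot: [0.002, 0.117, 0.993, 0.0]
wrist_force: [5.8, -0.6, 1.6]
gripper_width: 0.0293
grasp_force: 50.3
```

The upward force rose 5 N on lowering, so I'm checking what is bearing.

Run:
```python
from h import *
s=read_state();f=s["wrist_force"];print(s["time"],tray(s["ee_pos"]).round(4),"F tray",f[:2]@ex,f[:2]@ey,f[2],s["ft_torque"].round(2))
out=[]
for n,b in(("side",(140,225,285,375)),("scene",(140,225,250,340))):
    c=cam(n);p,d=optics.grab_frame(n);cv2.imwrite(f"pics/{n}6.png",p);W=tray(cloud(n,d,c));h=cv2.cvtColor(p,cv2.COLOR_BGR2HSV).astype(int)
    near=(abs(W[...,0])<.14)&(abs(W[...,1])<.06)&(W[...,2]>.008)&(W[...,2]<.14)
    m=near&(h[...,0]>15)&(h[...,0]<35)&(h[...,1]>110)&(W[...,2]>.03);q=W[m];print(n,"blade z vs x",np.polyfit(q[:,0],q[:,2],1).round(4),np.polyval(np.polyfit(q[:,0],q[:,2],1),[0,.08]).round(4))
    m=near&(h[...,0]>100)&(h[...,0]<130)&(h[...,1]>130)
    v,u=np.nonzero(m);q=W[m];print(n,"blue",np.percentile(q,[2,98],axis=0).round(4).tolist())
    out.append(cv2.resize(p[b[0]:b[1],b[2]:b[3]],(400,378),interpolation=cv2.INTER_CUBIC))
cv2.imwrite("pics/s6.png",np.hstack(out))
```

```text
12.4 [-0.0409  0.0022  0.0465] F tray 5.805820783907108 0.7709681723976808 1.6024752729697165 [-0.41 -1.69 -0.03]
side blade z vs x [0.0005 0.0449] [0.0449 0.0449]
side blue [[-0.0762, -0.048, 0.0399], [-0.006, 0.0006, 0.1023]]
scene blade z vs x [-0.0341  0.0462] [0.0462 0.0435]
scene blue [[-0.0825, -0.0188, 0.0391], [-0.0074, 0.0081, 0.0954]]
```

View pics/s6.png

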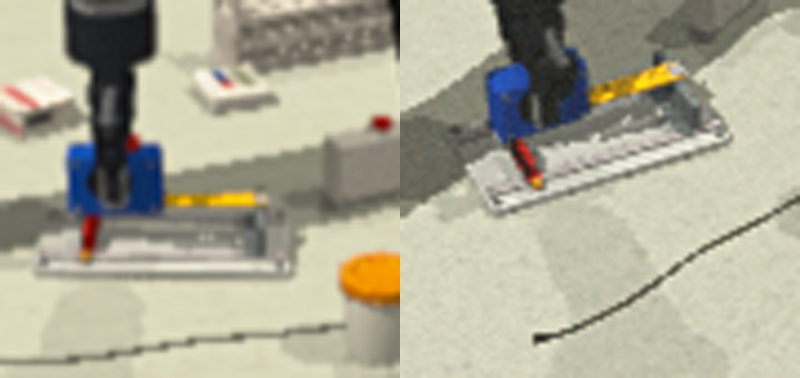

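The blade already rests on the far rail (top at z 0.0449, and the torque shows the load well forward), so the nose sits a touch low. I'm lowering a little further so that the heel gets under the rail top, watching the force.

Request:
jog_arm([
  {"tx":0,"ty":0,"tz":0.0005,"yaw":0,"grip":0.02},
  {"tx":0,"ty":0,"tz":0.0005,"yaw":0,"grip":0.02},
  {"tx":0,"ty":0,"tz":0.0005,"yaw":0,"grip":0.02},
  {"tx":0,"ty":0,"tz":0,"yaw":0,"grip":0.02},
])

```text
time: 12.9
ee_pos: [0.4996, 0.0244, 0.045]
tcp_rot: [0.002, 0.117, 0.993, 0.0]
wrist_force: [4.9, -1.2, 1.8]
gripper_width: 0.0298
grasp_force: 50.3
```

Run:
```python
from h import *
s=read_state();f=s["wrist_force"];print(s["time"],tray(s["ee_pos"]).round(4),"F tray",f[:2]@ex,f[:2]@ey,f[2],s["ft_torque"].round(2),s["tcp_rot"].round(4))
```

```text
12.9 [-0.0409  0.0022  0.045 ] F tray 5.078661081537042 -0.0283968654886502 1.7624725681537707 [-0.41 -1.71 -0.03] [2.400e-03 1.173e-01 9.931e-01 4.000e-04]
```

Request:
jog_arm([
  {"tx":0,"ty":0,"tz":0.0005,"yaw":0,"grip":0.02},
  {"tx":0,"ty":0,"tz":0.0005,"yaw":0,"grip":0.02},
  {"tx":-0.0005,"ty":0,"tz":0,"yaw":0,"grip":0.02},
  {"tx":-0.0005,"ty":0,"tz":0,"yaw":0,"grip":0.02},
  {"tx":-0.0005,"ty":0,"tz":0,"yaw":0,"grip":0.02},
  {"tx":-0.0005,"ty":0,"tz":0,"yaw":0,"grip":0.02},
  {"tx":0,"ty":0,"tz":0,"yaw":0,"grip":0.02},
])

```text
time: 13.6
ee_pos: [0.4998, 0.0243, 0.0443]
tcp_rot: [0.001, 0.117, 0.993, 0.0]
wrist_force: [0.8, -0.5, 9.9]
gripper_width: 0.0299
grasp_force: 51.4
```

Request:
jog_arm([
  {"tx":-0.0005,"ty":0,"tz":0,"yaw":0,"grip":0.02},
  {"tx":-0.0005,"ty":0,"tz":0,"yaw":0,"grip":0.02},
  {"tx":-0.0005,"ty":0,"tz":0,"yaw":0,"grip":0.02},
  {"tx":0,"ty":0,"tz":0,"yaw":0,"grip":0.02},
])

```text
time: 14.0
ee_pos: [0.5003, 0.0242, 0.0442]
tcp_rot: [-0.0, 0.117, 0.993, 0.0]
wrist_force: [-1.9, -0.4, 13.0]
gripper_width: 0.0297
grasp_force: 51.7
```

The heel bears on the rail at tray x ≈ −0.072, so the spring is now carried by the rail. I'm relieving the excess downward load before letting go.

Request:
jog_arm([
  {"tx":0.0005,"ty":0,"tz":-0.0005,"yaw":0,"grip":0.02},
  {"tx":0.0005,"ty":0,"tz":-0.0005,"yaw":0,"grip":0.02},
  {"tx":0,"ty":0,"tz":0,"yaw":0,"grip":0.02},
])

```text
time: 14.3
ee_pos: [0.5004, 0.0241, 0.0444]
tcp_rot: [0.001, 0.117, 0.993, 0.0]
wrist_force: [4.9, 0.7, 2.6]
gripper_width: 0.0294
grasp_force: 50.3
```

Run:
```python
from h import *
s=read_state();f=s["wrist_force"];print(s["time"],tray(s["ee_pos"]).round(4),"F tray",f[:2]@ex,f[:2]@ey,f[2],s["ft_torque"].round(2),s["tcp_rot"].round(4))
p,d=optics.grab_frame("side");p2,_=optics.grab_frame("wrist")
cv2.imwrite("pics/s7.png",np.hstack([cv2.resize(p[140:225,285:375],(400,378),interpolation=cv2.INTER_CUBIC),cv2.resize(p2[:,120:520],(400,378))]))
```

```text
14.3 [-0.04    0.0022  0.0444] F tray 4.593478547496628 1.8314393023414555 2.6130222866540764 [ 0.03 -0.94  0.07] [9.000e-04 1.171e-01 9.931e-01 3.000e-04]
```

View pics/s7.png

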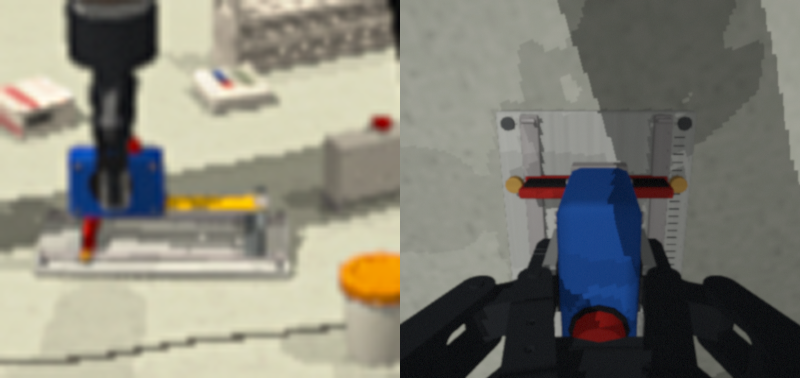

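Once the load came off, the spring pull returned to 4.6 N, so the earlier drop was friction under the case and the heel isn't bearing yet. I'll measure the rail's front edge, then ease on with less downward load.

Run:
```python
from h import *
c=cam("wrist");p,d=optics.grab_frame("wrist");W=tray(cloud("wrist",d,c))
g=p.astype(int).sum(2)
for u in list(range(262,280,4))+list(range(452,462,4)):
    print(u,[(v,int(g[v,u]),int(p[v,u,2]),*W[v,u].round(4)[[0,2]].tolist()) for v in range(182,214,2)][::1][:14])
```

```text
262 [(182, 229, 77, -0.0684, 0.0074), (184, 216, 79, -0.0676, 0.0089), (186, 162, 105, -0.0676, 0.013), (188, 115, 78, -0.0676, 0.0171), (190, 54, 19, -0.0675, 0.0206), (192, 48, 17, -0.0678, 0.0251), (194, 66, 22, -0.0676, 0.028), (196, 72, 25, -0.067, 0.0296), (198, 116, 76, -0.0659, 0.0294), (200, 169, 123, -0.0655, 0.0313), (202, 178, 129, -0.0643, 0.0311), (204, 196, 139, -0.0629, 0.0303), (206, 202, 140, -0.0619, 0.0305), (208, 191, 134, -0.0615, 0.0323)]
266 [(182, 413, 138, -0.0691, 0.01), (184, 383, 131, -0.0674, 0.0083), (186, 190, 109, -0.0678, 0.0139), (188, 117, 79, -0.0677, 0.0173), (190, 55, 19, -0.0677, 0.0212), (192, 53, 17, -0.0679, 0.0253), (194, 66, 21, -0.0675, 0.0278), (196, 64, 22, -0.0671, 0.0297), (198, 118, 77, -0.0659, 0.0293), (200, 175, 124, -0.0652, 0.0305), (202, 192, 139, -0.0642, 0.0308), (204, 203, 142, -0.0635, 0.032), (206, 197, 140, -0.0624, 0.0318), (208, 197, 136, -0.0612, 0.0314)]
270 [(182, 409, 137, -0.0684, 0.0076), (184, 387, 133, -0.0673, 0.008), (186, 192, 109, -0.0677, 0.0134), (188, 128, 82, -0.0676, 0.017), (190, 62, 23, -0.0679, 0.021
[... 2003 characters left out ...]
8), (198, 311, 106, -0.0561, -0.0002), (200, 319, 108, -0.0548, -0.0003), (202, 319, 108, -0.0537, 0.0003), (204, 320, 109, -0.0521, -0.0006), (206, 321, 109, -0.0508, -0.0007), (208, 320, 109, -0.0495, -0.0006)]
460 [(182, 312, 105, -0.0659, -0.0015), (184, 309, 104, -0.0648, -0.001), (186, 312, 106, -0.0636, -0.0006), (188, 316, 107, -0.0627, 0.0004), (190, 320, 108, -0.0608, -0.0016), (192, 311, 105, -0.0601, 0.0001), (194, 316, 107, -0.059, 0.0009), (196, 310, 105, -0.0574, -0.0003), (198, 307, 104, -0.0563, 0.0004), (200, 313, 106, -0.0548, -0.0002), (202, 315, 107, -0.0534, -0.0007), (204, 318, 108, -0.0521, -0.0006), (206, 318, 108, -0.0511, 0.0003), (208, 315, 107, -0.0494, -0.0007)]
```

Request:
jog_arm([
  {"tx":0,"ty":0,"tz":-0.0004,"yaw":0,"grip":0.02},
  {"tx":-0.0005,"ty":0,"tz":0,"yaw":0,"grip":0.02},
  {"tx":-0.0005,"ty":0,"tz":0,"yaw":0,"grip":0.02},
  {"tx":0,"ty":0,"tz":0,"yaw":0,"grip":0.02},
])

```text
time: 14.85
ee_pos: [0.5005, 0.024, 0.0443]
tcp_rot: [-0.0, 0.117, 0.993, 0.0]
wrist_force: [2.5, 2.5, 4.6]
gripper_width: 0.0298
grasp_force: 50.7
```

The pad's front face is clearly at −0.0680, so the heel (about −0.072) has about 4 mm to go and the case is dragging on the rail top. Raising slightly until it's nearly free.

Request:
jog_arm([
  {"tx":0,"ty":0,"tz":-0.0005,"yaw":0,"grip":0.02},
  {"tx":0,"ty":0,"tz":0,"yaw":0,"grip":0.02},
  {"tx":0,"ty":0,"tz":0,"yaw":0,"grip":0.02},
])

```text
time: 15.15
ee_pos: [0.5007, 0.0236, 0.0444]
tcp_rot: [0.0, 0.117, 0.993, 0.0]
wrist_force: [5.1, 2.1, -0.3]
gripper_width: 0.0297
grasp_force: 50.0
```

Request:
jog_arm([
  {"tx":0,"ty":0,"tz":-0.0005,"yaw":0,"grip":0.02},
  {"tx":0,"ty":0,"tz":0,"yaw":0,"grip":0.02},
  {"tx":0,"ty":0,"tz":0,"yaw":0,"grip":0.02},
])

```text
time: 15.45
ee_pos: [0.5006, 0.0236, 0.0446]
tcp_rot: [-0.0, 0.117, 0.993, -0.0]
wrist_force: [6.8, 1.4, -3.5]
gripper_width: 0.0295
grasp_force: 49.8
```

Free again. Easing forward.

Request:
jog_arm([
  {"tx":-0.0005,"ty":0,"tz":0,"yaw":0,"grip":0.02},
  {"tx":-0.0005,"ty":0,"tz":0,"yaw":0,"grip":0.02},
  {"tx":-0.0005,"ty":0,"tz":0,"yaw":0,"grip":0.02},
  {"tx":-0.0005,"ty":0,"tz":0,"yaw":0,"grip":0.02},
  {"tx":0,"ty":0,"tz":0,"yaw":0,"grip":0.02},
])

```text
time: 15.95
ee_pos: [0.5026, 0.0231, 0.0446]
tcp_rot: [-0.0, 0.117, 0.993, -0.0]
wrist_force: [5.7, 0.9, -2.8]
gripper_width: 0.0293
grasp_force: 49.8
```

Request:
jog_arm([
  {"tx":-0.0005,"ty":0,"tz":0,"yaw":0,"grip":0.02},
  {"tx":-0.0005,"ty":0,"tz":0,"yaw":0,"grip":0.02},
  {"tx":0,"ty":0,"tz":0,"yaw":0,"grip":0.02},
])

```text
time: 16.25
ee_pos: [0.5035, 0.0229, 0.0446]
tcp_rot: [-0.0, 0.117, 0.993, -0.0]
wrist_force: [5.5, 2.4, -3.7]
gripper_width: 0.0291
grasp_force: 49.8
```

Request:
jog_arm([
  {"tx":-0.0005,"ty":0,"tz":0,"yaw":0,"grip":0.02},
  {"tx":-0.0005,"ty":0,"tz":0,"yaw":0,"grip":0.02},
  {"tx":0,"ty":0,"tz":0,"yaw":0,"grip":0.02},
])

```text
time: 16.55
ee_pos: [0.504, 0.0228, 0.0446]
tcp_rot: [-0.0, 0.117, 0.993, -0.0]
wrist_force: [5.1, 1.1, -3.2]
gripper_width: 0.0296
grasp_force: 49.9
```

Request:
jog_arm([
  {"tx":-0.0005,"ty":0,"tz":0,"yaw":0,"grip":0.02},
  {"tx":-0.0005,"ty":0,"tz":0,"yaw":0,"grip":0.02},
  {"tx":0,"ty":0,"tz":0,"yaw":0,"grip":0.02},
])

```text
time: 16.85
ee_pos: [0.5045, 0.0226, 0.0447]
tcp_rot: [-0.001, 0.117, 0.993, -0.0]
wrist_force: [3.4, 2.1, -4.2]
gripper_width: 0.0295
grasp_force: 49.8
```

The force falls and the motion halves at heel ≈ −0.068, as measured: the heel is now on the pad. I'm easing on until the rail carries the spring.

Request:
jog_arm([
  {"tx":-0.0005,"ty":0,"tz":0,"yaw":0,"grip":0.02},
  {"tx":-0.0005,"ty":0,"tz":0,"yaw":0,"grip":0.02},
  {"tx":-0.0003,"ty":0,"tz":0,"yaw":0,"grip":0.02},
  {"tx":0,"ty":0,"tz":0,"yaw":0,"grip":0.02},
  {"tx":0,"ty":0,"tz":0,"yaw":0,"grip":0.02},
])

```text
time: 17.35
ee_pos: [0.5055, 0.0223, 0.0447]
tcp_rot: [-0.001, 0.117, 0.993, -0.0]
wrist_force: [-0.5, 5.5, -4.4]
gripper_width: 0.0295
grasp_force: 49.7
```

Run:
```python
from h import *
s=read_state();f=s["wrist_force"];print(s["time"],tray(s["ee_pos"]).round(4),"F tray",f[:2]@ex,f[:2]@ey,f[2],s["ft_torque"].round(2),s["tcp_rot"].round(4))
```

```text
17.35 [-0.0346  0.0016  0.0447] F tray -1.7980626196087042 5.243033363339684 -4.385860633642228 [1.15 0.07 0.36] [-0.0011  0.1172  0.9931 -0.    ]
```

Request:
jog_arm([
  {"tx":0,"ty":0.0005,"tz":0,"yaw":0,"grip":0.02},
  {"tx":0,"ty":0.0005,"tz":0.0004,"yaw":0,"grip":0.02},
  {"tx":0,"ty":0,"tz":0,"yaw":0,"grip":0.02},
])

```text
time: 17.65
ee_pos: [0.5057, 0.0224, 0.0446]
tcp_rot: [-0.001, 0.118, 0.993, -0.0]
wrist_force: [-4.0, 2.5, -1.5]
gripper_width: 0.0297
grasp_force: 50.2
```

Run:
```python
from h import *
s=read_state();f=s["wrist_force"];print(s["time"],tray(s["ee_pos"]).round(4),"F tray",f[:2]@ex,f[:2]@ey,f[2],s["ft_torque"].round(2),s["tcp_rot"].round(4))
```

```text
17.65 [-0.0344  0.0017  0.0446] F tray -4.523595847585201 1.5088782090431565 -1.477234626696255 [0.58 0.87 0.24] [-1.100e-03  1.177e-01  9.930e-01 -4.000e-04]
```

The rail carries the spring with about 10 N on it, below the 20 N limit. Releasing gently.

Request:
jog_arm([
  {"tx":0.0004,"ty":0,"tz":0,"yaw":0,"grip":0.02},
  {"tx":0,"ty":0,"tz":0,"yaw":0,"grip":0.02},
  {"tx":0,"ty":0,"tz":0,"yaw":0,"grip":0.031},
  {"tx":0,"ty":0,"tz":0,"yaw":0,"grip":0.033},
  {"tx":0,"ty":0,"tz":0,"yaw":0,"grip":0.036},
  {"tx":0,"ty":0,"tz":0,"yaw":0,"grip":0.04},
  {"tx":0,"ty":0,"tz":0,"yaw":0,"grip":0.045},
  {"tx":0,"ty":0,"tz":0,"yaw":0,"grip":0.05},
  {"tx":0,"ty":0,"tz":0,"yaw":0,"grip":0.055},
  {"tx":0,"ty":0,"tz":0,"yaw":0,"grip":0.055},
  {"tx":0,"ty":0,"tz":0,"yaw":0,"grip":0.055},
  {"tx":0,"ty":0,"tz":0,"yaw":0,"grip":0.055},
], grip_force=20)

```text
time: 18.85
ee_pos: [0.5065, 0.0231, 0.0448]
tcp_rot: [-0.0, 0.117, 0.993, 0.0]
wrist_force: [-0.6, 0.7, 0.1]
gripper_width: 0.0547
grasp_force: 0.0
```

Run:
```python
from h import *
s=read_state();f=s["wrist_force"];print(s["time"],tray(s["ee_pos"]).round(4),"F",f.round(1))
c=cam("wrist");p2,d=optics.grab_frame("wrist");p,_=optics.grab_frame("side")
W=tray(cloud("wrist",d,c));h=cv2.cvtColor(p2,cv2.COLOR_BGR2HSV).astype(int)
m=(h[...,0]>100)&(h[...,0]<130)&(h[...,1]>130)&(abs(W[...,1])<.04)&(W[...,2]>.075);m&=(W[...,2]<.1)&(abs(W[...,0])<.12);q=W[m]
print("casetop",np.percentile(q,[1,50,99],axis=0).round(4).tolist(),"tilt",np.linalg.lstsq(np.c_[q[:,:2],np.ones(len(q))],q[:,2],rcond=None)[0].round(4))
r=((h[...,0]<6)|(h[...,0]>174))&(h[...,1]>130)&(W[...,2]>.085)&(W[...,2]<.12);print("btn",np.percentile(W[r],[2,50,98],axis=0).round(4).tolist())
cv2.imwrite("pics/s8.png",np.hstack([cv2.resize(p[140:225,285:375],(400,378),interpolation=cv2.INTER_CUBIC),cv2.resize(p2[:,120:520],(400,378))]))
```

```text
18.85 [-0.0338  0.0026  0.0448] F [-0.6  0.7  0.1]
casetop [[-0.0744, -0.0127, 0.0766], [-0.0551, 0.0015, 0.0892], [-0.0185, 0.0156, 0.091]] tilt [ 0.0634 -0.0116  0.0918]
btn [[-0.0433, -0.0071, 0.091], [-0.0294, 0.0016, 0.0982], [-0.0235, 0.0101, 0.118]]
```

View pics/s8.png

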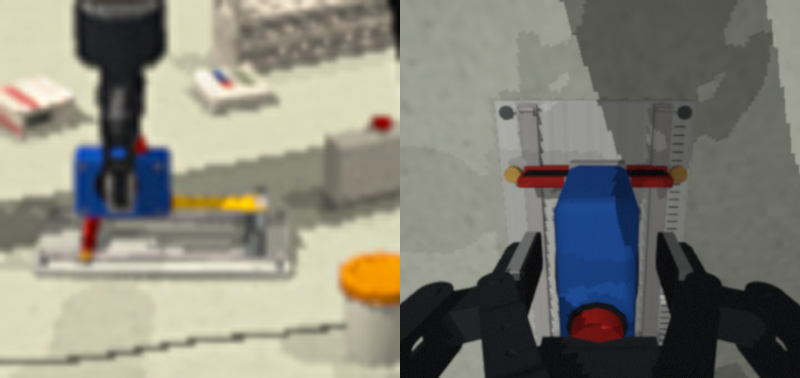

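Let go and holding: case top at z ≈ 0.090, as seated, with the heel at the pad. Raising clear, shutting the fingers and locating the button.

Request:
jog_arm([
  {"tx":0,"ty":0,"tz":-0.005,"yaw":0,"grip":0.055},
  {"tx":0,"ty":0,"tz":-0.015,"yaw":0,"grip":0.055},
  {"tx":0,"ty":0,"tz":-0.02,"yaw":0,"grip":0.055},
  {"tx":0,"ty":0,"tz":-0.02,"yaw":0,"grip":0.055},
  {"tx":0,"ty":0,"tz":-0.02,"yaw":0,"grip":0.055},
  {"tx":0,"ty":0,"tz":-0.02,"yaw":0,"grip":0.055},
  {"tx":0,"ty":0,"tz":-0.02,"yaw":0,"grip":0.03},
  {"tx":0,"ty":0,"tz":-0.01,"yaw":0,"grip":0},
  {"tx":0,"ty":0,"tz":0,"yaw":0,"grip":0},
  {"tx":0,"ty":0,"tz":0,"yaw":0,"grip":0},
  {"tx":0,"ty":0,"tz":0,"yaw":0,"grip":0},
  {"tx":0,"ty":0,"tz":0,"yaw":0,"grip":0},
])

```text
time: 20.15
ee_pos: [0.5058, 0.023, 0.1737]
tcp_rot: [-0.001, 0.117, 0.993, -0.0]
wrist_force: [-0.2, -0.6, 0.9]
gripper_width: -0.0002
grasp_force: 0.0
```

```bash
cat > look.py <<'E'
from h import *
s=read_state();f=s["wrist_force"];print(s["time"],tray(s["ee_pos"]).round(4),"F",f.round(1),s["gripper_width"])
for n in("wrist","side","scene"):
    c=cam(n);p,d=optics.grab_frame(n);W=tray(cloud(n,d,c));h=cv2.cvtColor(p,cv2.COLOR_BGR2HSV).astype(int)
    near=(abs(W[...,0])<.13)&(abs(W[...,1])<.06)&(W[...,2]<.12)
    m=near&(h[...,0]>100)&(h[...,0]<130)&(h[...,1]>130)&(W[...,2]>.086);q=W[m]
    if len(q)>9: print(n,"casetop",len(q),np.percentile(q,[1,50,99],axis=0).round(4).tolist(),"tilt",np.linalg.lstsq(np.c_[q[:,:2],np.ones(len(q))],q[:,2],rcond=None)[0].round(4))
    r=near&((h[...,0]<6)|(h[...,0]>174))&(h[...,1]>130)&(W[...,2]>.085)
    if r.sum()>3:
        v,u=np.nonzero(r);print("btn",r.sum(),np.percentile(W[r],[2,50,98],axis=0).round(4).tolist(),"ray",tray(plane(n,u.mean(),v.mean(),.0995,c)).round(4))
    m=near&(h[...,0]>15)&(h[...,0]<35)&(h[...,1]>110)&(W[...,2]>.035);q=W[m]
    if len(q)>9: print("blade",len(q),np.percentile(q,[2,50,98],axis=0).round(4).tolist())
E
python3 look.py
```

```text
20.15 [-0.0345  0.0023  0.1737] F [-0.2 -0.6  0.9] -0.0001730645216986719
wrist casetop 2709 [[-0.073, -0.0124, 0.0863], [-0.0475, 0.0014, 0.0893], [-0.003, 0.0151, 0.0913]] tilt [ 0.0001 -0.0005  0.0892]
btn 565 [[-0.0315, -0.0073, 0.091], [-0.0246, 0.0014, 0.0994], [-0.0151, 0.0103, 0.1008]] ray [-0.0248  0.0016  0.0995]
side casetop 53 [[-0.0716, -0.0209, 0.0862], [-0.0427, -0.007, 0.0883], [0.001, 0.0086, 0.0925]] tilt [-0.0081  0.0074  0.0882]
btn 13 [[-0.0319, -0.0132, 0.0939], [-0.0241, -0.0081, 0.0989], [-0.017, 0.0004, 0.1016]] ray [-0.0241 -0.0085  0.0995]
blade 53 [[0.0079, -0.0095, 0.0397], [0.0377, -0.0018, 0.0418], [0.0782, 0.0145, 0.0455]]
scene casetop 76 [[-0.0728, -0.0192, 0.0861], [-0.0453, -0.0052, 0.0889], [-0.0002, 0.0112, 0.0945]] tilt [ 0.0096 -0.0194  0.0895]
btn 22 [[-0.0308, -0.0096, 0.0889], [-0.0258, -0.0008, 0.0968], [-0.0158, 0.0078, 0.103]] ray [-0.0259 -0.0052  0.0995]
blade 77 [[0.0096, -0.0093, 0.0362], [0.0441, 0.0009, 0.0411], [0.08, 0.0147, 0.0456]]
```

The rule lies level (tilt ≈ 0) with the case top at 0.0893 and the button at tray (−0.024, 0.0015), top at 0.0995. Moving over the button and down.

Request:
jog_arm([
  {"tx":-0.0105,"ty":-0.001,"tz":0.01,"yaw":0,"grip":0},
  {"tx":0,"ty":0,"tz":0.02,"yaw":0,"grip":0},
  {"tx":0,"ty":0,"tz":0.02,"yaw":0,"grip":0},
  {"tx":0,"ty":0,"tz":0.012,"yaw":0,"grip":0},
  {"tx":0,"ty":0,"tz":0.006,"yaw":0,"grip":0},
  {"tx":0,"ty":0,"tz":0.003,"yaw":0,"grip":0},
  {"tx":0,"ty":0,"tz":0.001,"yaw":0,"grip":0},
  {"tx":0,"ty":0,"tz":0,"yaw":0,"grip":0},
  {"tx":0,"ty":0,"tz":0,"yaw":0,"grip":0},
])

```text
time: 21.2
ee_pos: [0.5171, 0.0197, 0.1035]
tcp_rot: [0.001, 0.117, 0.993, 0.0]
wrist_force: [-0.7, 0.4, -1.0]
gripper_width: 0.0001
grasp_force: 0.0
```

Request:
jog_arm([
  {"tx":0,"ty":0,"tz":0.0005,"yaw":0,"grip":0},
  {"tx":0,"ty":0,"tz":0.0005,"yaw":0,"grip":0},
  {"tx":0,"ty":0,"tz":0.0005,"yaw":0,"grip":0},
  {"tx":0,"ty":0,"tz":0.0005,"yaw":0,"grip":0},
  {"tx":0,"ty":0,"tz":0.0005,"yaw":0,"grip":0},
  {"tx":0,"ty":0,"tz":0.0005,"yaw":0,"grip":0},
  {"tx":0,"ty":0,"tz":0,"yaw":0,"grip":0},
])

```text
time: 21.9
ee_pos: [0.5166, 0.0197, 0.1]
tcp_rot: [0.0, 0.117, 0.993, 0.0]
wrist_force: [-1.2, -0.1, 2.5]
gripper_width: -0.0002
grasp_force: 1.4
```

Contact at z ≈ 0.100. Pressing in small steps.

Request:
jog_arm([
  {"tx":0,"ty":0,"tz":0.0005,"yaw":0,"grip":0},
  {"tx":0,"ty":0,"tz":0.0005,"yaw":0,"grip":0},
  {"tx":0,"ty":0,"tz":0.0005,"yaw":0,"grip":0},
  {"tx":0,"ty":0,"tz":0.0005,"yaw":0,"grip":0},
  {"tx":0,"ty":0,"tz":0.0005,"yaw":0,"grip":0},
  {"tx":0,"ty":0,"tz":0.0005,"yaw":0,"grip":0},
  {"tx":0,"ty":0,"tz":0,"yaw":0,"grip":0},
])

```text
time: 22.6
ee_pos: [0.5166, 0.0196, 0.0967]
tcp_rot: [0.0, 0.117, 0.993, 0.0]
wrist_force: [0.1, -0.4, 3.1]
gripper_width: 0.0003
grasp_force: 1.6
```

Request:
jog_arm([
  {"tx":0,"ty":0,"tz":0.0005,"yaw":0,"grip":0},
  {"tx":0,"ty":0,"tz":0.0005,"yaw":0,"grip":0},
  {"tx":0,"ty":0,"tz":0,"yaw":0,"grip":0},
])

```text
time: 22.9
ee_pos: [0.5167, 0.0197, 0.0961]
tcp_rot: [0.0, 0.117, 0.993, 0.0]
wrist_force: [-0.8, 0.3, 5.8]
gripper_width: -0.0
grasp_force: 3.2
```

Request:
jog_arm([
  {"tx":0,"ty":0,"tz":0.0004,"yaw":0,"grip":0},
  {"tx":0,"ty":0,"tz":0,"yaw":0,"grip":0},
  {"tx":0,"ty":0,"tz":0,"yaw":0,"grip":0},
])

```text
time: 23.2
ee_pos: [0.5167, 0.0197, 0.096]
tcp_rot: [0.0, 0.117, 0.993, 0.0]
wrist_force: [-1.8, 0.3, 9.6]
gripper_width: -0.0001
grasp_force: 4.6
```

Request:
jog_arm([
  {"tx":0,"ty":0,"tz":0.0003,"yaw":0,"grip":0},
  {"tx":0,"ty":0,"tz":0,"yaw":0,"grip":0},
  {"tx":0,"ty":0,"tz":0,"yaw":0,"grip":0},
])

```text
time: 23.5
ee_pos: [0.5168, 0.0198, 0.0959]
tcp_rot: [0.0, 0.117, 0.993, 0.0]
wrist_force: [-3.2, 0.9, 11.8]
gripper_width: 0.0001
grasp_force: 5.6
```

A hard stop at 11.8 N: the button is fully down. Backing off and checking.

Request:
jog_arm([
  {"tx":0,"ty":0,"tz":-0.001,"yaw":0,"grip":0},
  {"tx":0,"ty":0,"tz":-0.003,"yaw":0,"grip":0},
  {"tx":0,"ty":0,"tz":-0.01,"yaw":0,"grip":0},
  {"tx":0,"ty":0,"tz":-0.02,"yaw":0,"grip":0},
  {"tx":0.01,"ty":0,"tz":-0.03,"yaw":0,"grip":0},
  {"tx":0,"ty":0,"tz":-0.03,"yaw":0,"grip":0},
  {"tx":0,"ty":0,"tz":0,"yaw":0,"grip":0},
  {"tx":0,"ty":0,"tz":0,"yaw":0,"grip":0},
  {"tx":0,"ty":0,"tz":0,"yaw":0,"grip":0},
])

```text
time: 24.4
ee_pos: [0.5061, 0.0218, 0.1884]
tcp_rot: [-0.001, 0.117, 0.993, -0.0]
wrist_force: [-0.0, -0.7, -0.5]
gripper_width: -0.0001
grasp_force: 0.0
```

```bash
python3 look.py
```

```text
24.4 [-0.034   0.0012  0.1884] F [-0.  -0.7 -0.5] -9.7076311983458e-05
wrist casetop 2639 [[-0.0725, -0.0121, 0.0863], [-0.0447, 0.0011, 0.0891], [0.0021, 0.015, 0.0912]] tilt [0.0003 0.0008 0.089 ]
btn 471 [[-0.0313, -0.0072, 0.0906], [-0.0235, 0.0019, 0.0954], [-0.0145, 0.0106, 0.0967]] ray [-0.0251  0.0016  0.0995]
blade 12 [[0.0261, -0.0065, 0.0406], [0.0262, -0.0013, 0.0424], [0.0271, 0.0064, 0.0427]]
side casetop 51 [[-0.0719, -0.0193, 0.0862], [-0.0425, -0.0068, 0.0883], [0.0011, 0.008, 0.092]] tilt [ 0.0083 -0.0018  0.0888]
btn 9 [[-0.0314, -0.0098, 0.0928], [-0.0241, -0.005, 0.0951], [-0.0173, 0.0045, 0.0987]] ray [-0.023  -0.0138  0.0995]
blade 46 [[0.0075, -0.0116, 0.0391], [0.0338, -0.0002, 0.0419], [0.0746, 0.0135, 0.0454]]
scene casetop 69 [[-0.0753, -0.0178, 0.0862], [-0.0448, -0.0033, 0.0889], [0.0009, 0.012, 0.0956]] tilt [-0.0009 -0.024   0.0891]
btn 17 [[-0.0307, -0.0136, 0.0871], [-0.0267, -0.0009, 0.0947], [-0.0172, 0.0162, 0.0997]] ray [-0.0273 -0.0073  0.0995]
blade 72 [[0.0093, -0.0114, 0.0364], [0.0439, 0.0003, 0.041], [0.0793, 0.0116, 0.0487]]
```

The button top has gone from 0.0994 to 0.0954, 4.0 mm down, and the rule lies level and unmoved. Handing in.

```bash
python3 -c "
from station import env
print(env.finish_job())"
```

```text
the job is handed in; nothing more can be done
None
```

I handed the job in with the rule level across both rails, the heel on the red rail and the lock button 4.0 mm down; the red rail's front face is at tray x ≈ −0.068, about 153 mm from the far rail's back face, but no verdict came back.

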